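Pack a painted panel in a slotted carton and close its flaps

TASK

Take the painted panel off the little wooden stand and stand it upright on its long edge in the one empty slot of the carton's foam rails; the slot was cut by hand, a little out of place, so feel for it, then push the panel firmly but not brutally down until it is fully home on the carton's floor. Then close the carton: fold both short end flaps down flat first, then both long flaps down flat over them, without crushing anything. Do not disturb the two packed panels, the water glass or the paint tube.

Things in the scene. Friction and masses are not known exactly. Their poses are not given: they have to be found in the camera images.
- panel: Loose white wooden panel with three painted trees, 120 mm wide (its y), 90 mm high (its z), 8 mm thick (its x), about 75 g. Origin: middle of its lower long edge; z points up the panel, x is the normal of the painted face. Starts on the stand, leaning 0.436 rad (25 degrees) from vertical, top towards the stand's -x. Once packed either face may look either way.
- stand: Fixed wooden stand, about 105 x 96 x 75 mm. Origin: on the table under the middle of the panel's lower edge, which rests 16 mm up on two ledges with 8 mm front lips. Two back rails, 12 mm wide, 42 mm either side of the middle, reach 62 mm up the panel's back; between them the back is clear from 25 mm up, so the top edge can be pinched across its thickness.
- carton: Fixed cardboard carton, open on top, 120 (x) x 148 (y) x 100 (z) mm outside, walls and floor 4 mm. Origin: middle of its underside. A grey foam rail at each y end, 75 mm high above the inner floor, ends 128 mm and faces 100 mm apart, has bays at x = -35, 0, 35 mm, 26 mm wide. Two bays hold panels; the panel goes in the slot of the third, in line with them, its middle at y = 0.
- carton_rim (a point): Middle of the carton's mouth at rim height, 100 mm above its underside; axes as the carton's. A panel that is fully home has its top 6 mm below the rim.
- carton_floor (a point): Middle of the carton's inner floor, 4 mm above its underside. The empty bay's slot, along y, was cut by hand 2.5 to 7 mm off the bay's middle to either side: feel or look for it. Mouth 12 mm wide at the foam's top, 75 mm above this floor. Inside, springy lips 5 mm apart, from 61 (lead-in) to 8 mm, grip the panel: below 45 mm it stays put, a push of 5 to 13 N slides it down; it does not fall home.
- flap_end_left (a joint): Hinge of the short end flap on the carton's +y rim. 0 = folded down flat (its stop), 1.57 = upright, more = leaning outwards (starts 1.75 to 2.25). Reaches 59 mm from the hinge, 112 mm wide, 3 mm thick; hinge along the rim at its height. Stays where it is left; moved by under 1 N at its edge: pushed in from outside, then pressed down.
- flap_end_right (a joint): The same for the short end flap on the carton's -y rim.
- flap_long_near (a joint): The same for the long flap on the carton's -x rim (148 mm wide, reaches 59 mm); its hinge is 3.5 mm above the rim, so that it lies on the end flaps.
- flap_long_far (a joint): The same for the long flap on the carton's +x rim, hinge 3.5 mm above the rim.
- flap_end_left_edge (a point): Middle of the free edge of that flap.
- flap_end_right_edge (a point): Middle of the free edge of that flap.
- flap_long_near_edge (a point): Middle of the free edge of that flap.
- flap_long_far_edge (a point): Middle of the free edge of that flap.
- stock_wreath: Loose panel of the same size with a painted wreath, packed in another bay, grey foam end pieces around its ends; origin at the middle of its lower edge. Leave alone.
- stock_dots: Loose panel with painted dots, packed in another bay; as above. Leave alone.
- water_glass: Open glass, 68 mm across, 85 mm high, loose; origin at the middle of its underside. Leave alone.
- paint_tube: White and blue paint tube lying on the table, 97 mm long (its x), 24 mm wide, 17 mm high, loose; origin on the table under its middle. Leave alone.
Not all that is in view belongs to the job. Leave any blue look-alike of the carton alone.

How it is judged:
On the way, in this order (a step that is already met when the one before it is completed fails the run):
1. The panel stands on edge in the empty slot, fully home on the carton's floor, with the flaps still open (z of panel in the frame of carton between 0 and 0.0075 m and x of panel in the frame of carton between -0.05 and 0.05 m and y of panel in the frame of carton between -0.008 and 0.008 m and angle between panel's own z axis and vertical below 0.08 rad and angle between the x axis of panel and the x axis of carton, either way round below 0.08 rad), for 0.2 s.
2. Both end flaps are folded down flat (value of joint each of flap_end_left, flap_end_right below 0.12 rad), for 0.2 s.
3. Both long flaps are folded down flat over them (value of joint each of flap_long_near, flap_long_far below 0.12 rad), for 0.2 s.
At the end, for the whole second after the job is handed in: The panel stands upright (0.08 rad) and at rest in the carton's empty slot, in line with the other panels (0.08 rad), lower edge within 3.5 mm of the inner floor and its middle within 8 mm of the carton's middle along the slot; all four flaps are folded flat (within 0.12 rad) and still (all of step 1 and all of step 2 and all of step 3 and linear speed of panel below 0.02 m/s and velocity of joint each of flap_end_left, flap_end_right, flap_long_near, flap_long_far below 0.1 rad/s); the robot touches nothing.
It fails at once if A long flap is folded down (below 0.4 rad) while an end flap is not yet down (above 0.4 rad) (value of joint any of flap_long_near, flap_long_far below 0.4 rad and value of joint any of flap_end_left, flap_end_right above 0.4 rad).
It fails at once if A flap is folded down (below 0.4 rad) before the panel is home in the slot (lower edge within 6 mm of the floor) (value of joint any of flap_end_left, flap_end_right, flap_long_near, flap_long_far below 0.4 rad and z of panel in the frame of carton above 0.01 m).
It fails at once if The carton is crushed: fingers press on it or its flaps, or the panel is rammed into it, with more than 60 N (contact force between any of the fingers, panel and carton above 60 N).
It fails at once if A packed panel is moved by more than 15 mm (distance of any of stock_wreath, stock_dots from where it was at the start of the episode above 0.015 m).
It fails at once if The water glass or the paint tube is moved by more than 20 mm (distance of any of water_glass, paint_tube from where it was at the start of the episode above 0.02 m).
It also fails if it takes over 72 s, if anything falls off the work surface, if the arm or the gripper's body presses on something with over 40 N, if the wrist force passes 120 N, or if a joint passes its speed limit or range.

ROBOT

A 7-joint arm with a two-finger parallel gripper is mounted at the origin on the work surface. World frame = base frame: x ahead of the robot, y to its left, z up, the work surface at z = 0. Lengths are in m, angles in rad, forces in N, time in s.
With the tool pointing down it reaches from about 0.4 to 0.85 m from the base axis. Payload 10.4 kg.
Tool frame: the origin (TCP) lies at the very end of the fingers, on their centre line; the grasp point (between the pads) lies 19 mm behind it; z points along the fingers, y is the line along which they close (so a half turn about z gives the same grasp; the last joint's range is limited). The gripper opens to 87 mm and grips with 3 to 60 N. Pads are 19 mm wide; open, the fingers measure 117 mm over their backs; the gripper's body (75 mm by 190 mm) begins 51 mm behind the grasp point.
Start: joints at [-1.175, 0.332, -0.065, 1.46, 0.022, 1.35, -0.088], TCP at [0.254, 0.571, 0.223] pointing down, gripper open.
Joint ranges: [-2.6, 2.6], [-0.5, 2.12], [-1.47, 1.34], [0.16, 2.42], [-1.27, 4.41], [0.06, 2.06], [-2.6, 2.6]. Speed limits (rad/s): [2.22, 2.22, 2.79, 2.79, 3.14, 3.14, 3.14].

INTERFACE

Orientations are given as a unit quaternion [x, y, z, w].
In Python, from bench import status, camera, order gives the robot as it stands.
- The arm moves only by the tool jog_arm, never from a script. Its argument "plan" is a list of rows, each a list of 7 numbers: the turn, a rotation vector about the tool's x, y, z in rad, then the shift along the tool's x, y, z in mm, then the opening, from -1 (shut) to 1 (fully open). A call has 1 to 12 rows; each row is the pose to reach, as a shift and turn from the pose commanded when the call began, along the tool's axes at that moment; what a row does not reach only later rows make up. A row lasts 1/10 s, in which the tool goes at most 50 mm and 8.59 degrees, less where a joint would pass 70% of its speed; a pose out of reach is approached as far as the arm can. A call with a gripper value outside its range is refused whole. The fingers move at their own pace and stop on an object; "squeeze" is the grip in N (left out, the last holds). Time passes only in rows, so rows that repeat a pose let the fingers close. It gives the time, the measured TCP pose, the force, the opening and the grip force at its end, in the units of the state.
- status.read_state(): the state, without advancing time (a new reading comes with each control period).
- camera(name): name is "scene" or "side" or "wrist"; returns a dict with "image" (480x640x3 uint8, red, green, blue), "z_map" (480x640 float32, m along the optical axis (not along the pixel's ray), 0 where there is no reading), "fx", "fy", "cx", "cy" (pixels), "world_from_camera" (4x4, takes a point from camera to world coordinates); the wrist camera has in their place "mount" (4x4, takes a point from camera to tool coordinates, whose origin is the TCP and whose axes are the flange's). Camera axes: x right, y down, z forward; pixel columns grow to the right and rows downward; lengths in m; the calibration is good to about 2 mm. A picture is of the moment at which its call begins: read the wrist's pose just before it.
- order.close_job(): hands the job in; it is judged then, once.
The state is a dict: "time": time; "joint_positions": joint angles; "joint_vel": joint speeds; "joint_torque": joint torques, N m; "ee_pos": TCP position; "eef_rot": TCP orientation; "ft_force": force on the tool from outside, world axes, zero at the start; "torque": the same for the moment, N m; "width": finger opening in m; "grip_force": force on a finger pad.
Only numpy, scipy, OpenCV 4.12 (cv2) and the standard library are available. Lean on these libraries where they do the work, as an engineer would, in place of code of your own. Each camera call takes 0.05 s, during which the arm holds its last target. There are 200 camera calls.

## Working session

There is one attempt and no reset: what is moved stays moved. The work goes in short steps, Python scripts to look and compute and a tool call to move; the robot and the scene stay as the last step left them, time stands still between calls to the robot, and variables do not carry over. Pictures are saved under pics/ and viewed, at most 10 in all, crops included, and the job is handed in when it is done.

Besides the shell and the picture viewer there is one more tool, called after ">>>" as name(argument=value, ...) on one line, values as JSON. jog_arm: Moves the arm, as the interface text tells. Its arguments: {"type":"object","properties":{"plan":{"type":"array"},"squeeze":{"type":"number"}},"required":["plan"]}

```bash
ls; mkdir -p pics
cat > h.py <<'E'
import numpy as np, cv2
from bench import status, camera, order
def grab(n):
    s=status.read_state(); c=camera(n); c['s']=s
    if n=='wrist':
        from scipy.spatial.transform import Rotation as R
        T=np.eye(4);T[:3,:3]=R.from_quat(s['eef_rot']).as_matrix();T[:3,3]=s['ee_pos'];c['world_from_camera']=T@c['mount']
    z=c['z_map'];v,u=np.mgrid[:480,:640]
    P=np.stack([(u-c['cx'])/c['fx']*z,(v-c['cy'])/c['fy']*z,z],-1)
    W=c['world_from_camera'];c['P']=P@W[:3,:3].T+W[:3,3];c['P'][z==0]=np.nan
    return c
def save(c,name,crop=None):
    im=c['image'][:,:,::-1]
    if crop: x0,y0,x1,y1,k=crop; im=cv2.resize(im[y0:y1,x0:x1],None,fx=k,fy=k,interpolation=cv2.INTER_CUBIC)
    cv2.imwrite('pics/'+name,im)
E
python3 - <<'E'
from h import *
import pickle
for n in('scene','side'):
    c=grab(n); save(c,n+'0.png'); pickle.dump(c,open(n+'0.pkl','wb'))
    print(n,c['world_from_camera'].round(3).tolist(),c['fx'])
c=grab('wrist');save(c,'wrist0.png');print(c['mount'].round(3).tolist(),c['s'])
E
```

```text
pics
scene [[-0.41, 0.636, -0.653, 1.254], [0.912, 0.298, -0.282, 0.27], [0.015, -0.711, -0.703, 0.772], [0.0, 0.0, 0.0, 1.0]] 506.74463072156544
side [[0.758, -0.341, 0.556, 0.167], [-0.653, -0.406, 0.64, -0.51], [0.007, -0.848, -0.53, 0.539], [0.0, 0.0, 0.0, 1.0]] 433.88437449536514
[[-0.0, -0.965, -0.261, 0.072], [1.0, 0.0, -0.001, -0.001], [0.001, -0.261, 0.965, -0.163], [0.0, 0.0, 0.0, 1.0]] {'time': 0.1, 'joint_positions': array([-1.17461089,  0.33280351, -0.06468557,  1.46084226,  0.02156753,
        1.34990385, -0.0885257 ]), 'joint_vel': array([-0.00038231, -0.00187165, -0.00135506, -0.00078556, -0.00132914,
       -0.00016319,  0.00267181]), 'joint_torque': array([ 2.65471070e-03, -6.24539137e+01,  2.52915110e-02, -3.90718746e+01,
       -6.14900328e-02,  3.64210317e-02,  5.19129026e-05]), 'ee_pos': array([0.2540185 , 0.5706764 , 0.22184388]), 'eef_rot': array([ 2.07879366e-01,  9.78154267e-01, -6.20813470e-04, -1.16606303e-04]), 'ft_force': array([-0.0272883 ,  0.0767277 , -0.37626733]), 'torque': array([-0.01559621,  0.00813151, -0.02150227]), 'grip_force': 0.0, 'width': 0.08675364308426235}
```

View pics/scene0.png

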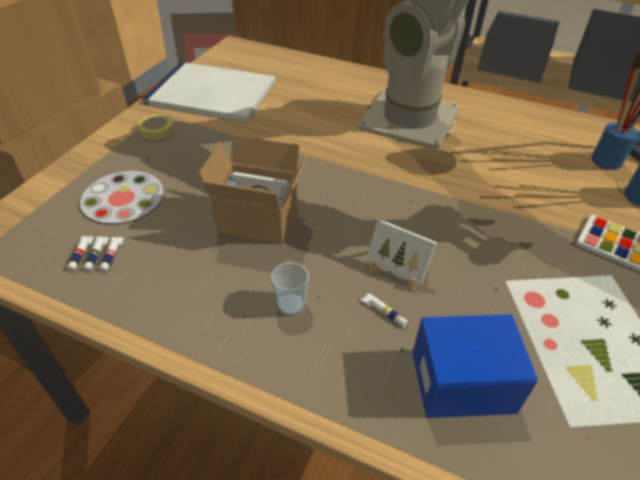

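View pics/side0.png

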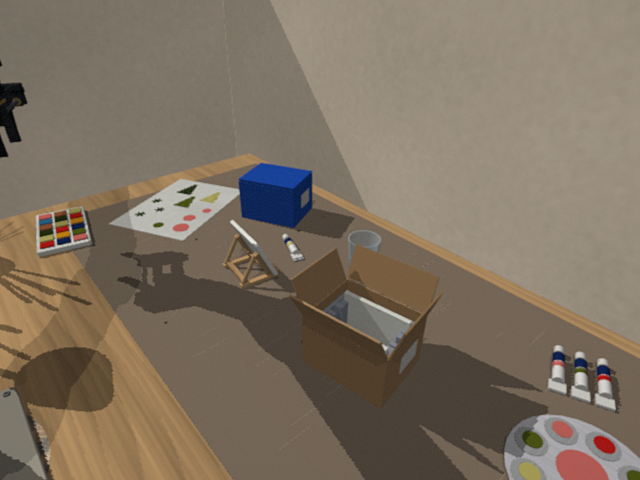

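The scene view shows the panel on its stand at (400,255), the carton at (255,190), the glass at (290,288) and the tube at (385,310). The side view shows the carton at (365,330), with its interior partly visible. Next I'll build a fused top-down map.

Run:
```python
from h import *
import pickle
C={n:pickle.load(open(n+'0.pkl','rb')) for n in('scene','side')}
S,D=C['scene'],C['side']
def at(c,u,v): return c['P'][v-1:v+2,u-1:u+2].reshape(-1,3)
for n,u,v in [('scene',375,228),('scene',432,240),('scene',370,262),('scene',422,282),('scene',400,255),('scene',255,190),('scene',292,290),('scene',385,312),('side',365,245),('side',292,247),('side',330,285),('side',380,305),('side',370,320)]:
    print(n,u,v,np.nanmedian(at(C[n],u,v),0).round(4))
# height map: x 0.35..0.75, y -0.35..0.2 ; 1.25 px/mm
x0,y0,x1,y1,k=0.33,-0.35,0.78,0.20,1000
for nm in('scene','side'):pass
H=np.full((int((x1-x0)*k),int((y1-y0)*k)),-0.02);I=np.zeros(H.shape+(3,),np.uint8)
for c in (S,D):
    P=c['P'].reshape(-1,3);im=c['image'].reshape(-1,3)
    m=np.isfinite(P).all(1)&(P[:,0]>x0)&(P[:,0]<x1)&(P[:,1]>y0)&(P[:,1]<y1)
    P=P[m];im=im[m]
    o=np.argsort(P[:,2]);P=P[o];im=im[o]
    r=((x1-P[:,0])*k).astype(int).clip(0,H.shape[0]-1);q=((y1-P[:,1])*k).astype(int).clip(0,H.shape[1]-1)
    for a,b,z in zip(r,q,P[:,2]):
        H[a,b]=max(H[a,b],z)
h=cv2.dilate(H,np.ones((2,2)));g=cv2.applyColorMap(((h+0.02)/0.2*255).clip(0,255).astype(np.uint8),cv2.COLORMAP_JET)
for i in range(0,h.shape[0],50):cv2.line(g,(0,i),(g.shape[1],i),(255,255,255),1)
for i in range(0,h.shape[1],50):cv2.line(g,(i,0),(i,g.shape[0]),(255,255,255),1)
cv2.imwrite('pics/top.png',g)
```

```text
scene 375 228 [0.5493 0.0871 0.0816]
scene 432 240 [0.453  0.1915 0.0046]
scene 370 262 [0.5862 0.0959 0.0239]
scene 422 282 [0.5767 0.2026 0.0031]
scene 400 255 [0.5735 0.1498 0.0549]
scene 255 190 [ 0.6259 -0.1331  0.1597]
scene 292 290 [0.7591 0.0089 0.0829]
scene 385 312 [0.6832 0.1613 0.0124]
side 365 245 [0.7548 0.0062 0.0538]
side 292 247 [0.6666 0.1437 0.0162]
side 330 285 [ 0.5525 -0.1039  0.1109]
side 380 305 [ 0.5934 -0.1762  0.0928]
side 370 320 [ 0.5832 -0.1681  0.0615]
```

View pics/top.png

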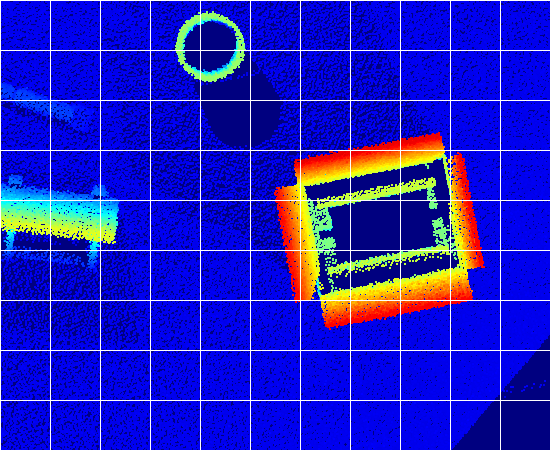

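The map shows the carton centre near (383,225), which is about x 0.555, y -0.18. Packed panels sit in the two outer bays, so the middle bay is empty. The panel top is at the left edge of the map. Next I'll do precise fits.

```bash
cat > fit.py <<'E'
from h import *
import pickle
C={n:pickle.load(open(n+'0.pkl','rb')) for n in('scene','side')}
psi=0.183;c0=np.array([.555,-.183])
allP=np.vstack([C[n]['P'].reshape(-1,3) for n in C]);allP=allP[np.isfinite(allP).all(1)]
src=np.concatenate([np.full(np.isfinite(C[n]['P']).all(-1).sum(),i) for i,n in enumerate(C)])
for it in range(4):
    R2=np.array([[np.cos(psi),np.sin(psi)],[-np.sin(psi),np.cos(psi)]])
    L=(allP[:,:2]-c0)@R2.T; z=allP[:,2]; out={}
    tol=.02 if it==0 else .006
    for nm,ax,s,h in(('+x',0,1,.06),('-x',0,-1,.06),('+y',1,1,.074),('-y',1,-1,.074)):
      for k in (0,1):
        o=1-ax;ho=(.05 if o==0 else .06)
        m=(src==k)&(abs(L[:,ax]-s*h)<tol)&(abs(L[:,o])<ho)&(z>.015)&(z<.09)
        if m.sum()<300: continue
        # robust line
        a,b=L[m,o],L[m,ax]
        for _ in range(4):
            p=np.polyfit(a,b,1);r=b-np.polyval(p,a);g=abs(r-np.median(r))<max(.001,1.5*np.std(r));a,b=a[g],b[g]
        out[nm,k]=(p[0],p[1],len(a),r.std())
    if it==3: print({k:np.round(v,4) for k,v in out.items()})
    dp=[];dx=[];dy=[]
    for (nm,k),(sl,of,n,_) in out.items():
        s=1 if nm[0]=='+' else -1
        if nm[1]=='x': dp.append(-sl);dx.append(of-s*.06)
        else: dp.append(sl);dy.append(of-s*.074)
    psi+=np.mean(dp);c0=c0+R2.T@np.array([np.mean(dx) if dx else 0,np.mean(dy) if dy else 0])
print('carton',c0.round(4),psi)
# flaps: angle estimate from local profile
R2=np.array([[np.cos(psi),np.sin(psi)],[-np.sin(psi),np.cos(psi)]])
L=(allP[:,:2]-c0)@R2.T
for nm,ax,s,h,zh in(('far',0,1,.06,.1035),('near',0,-1,.06,.1035),('left',1,1,.074,.1),('right',1,-1,.074,.1)):
    d=s*L[:,ax]-h;m=(z>.115)&(z<.2)&(d>-.01)&(d<.07)&(abs(L[:,1-ax])<.04)
    p=np.polyfit(z[m]-zh,d[m],1);print(nm,m.sum(),'angle',np.pi/2+np.arctan(p[0]),'d0',p[1],'zmax',z[m].max(),'dmax',d[m].max())
# panel
S=C['scene'];P=S['P'];im=S['image'].astype(int)
m=np.zeros((480,640),bool);m[215:290,355:445]=1
m&=np.isfinite(P).all(-1)&(P[...,2]>.012)&(P[...,0]>.5)&(P[...,0]<.63)
Q=P[m];n=None;rng=np.random.default_rng(0);best=0
for _ in range(300):
    t=Q[rng.choice(len(Q),3,False)];nn=np.cross(t[1]-t[0],t[2]-t[0])
    if np.linalg.norm(nn)<1e-9: continue
    nn/=np.linalg.norm(nn);g=abs((Q-t[0])@nn)<.0015
    if g.sum()>best:best=g.sum();G=g
ce=Q[G].mean(0);nn=np.linalg.svd(Q[G]-ce)[2][2];nn*=np.sign(nn[0])
print('n',nn.round(4),'tilt',np.arcsin(nn[2]),'yaw',np.arctan2(nn[1],nn[0]),best,len(Q))
zp=np.array([0,0,1.])-nn*nn[2];zp/=np.linalg.norm(zp);yp=np.cross(zp,nn)
q=Q[abs((Q-ce)@nn)<.002]-ce;uv=np.c_[q@yp,q@zp]
r=cv2.minAreaRect(uv[::1].astype(np.float32)*1000);print('rect',r)
for a in(0,1):print(np.percentile(uv[:,a],[0,.5,1,50,99,99.5,100]).round(4))
print('top centre front face',(ce+yp*(np.percentile(uv[:,0],[.3,99.7]).mean())+zp*np.percentile(uv[:,1],99.7)).round(4),'yp',yp.round(3),'zp',zp.round(3))
E
python3 fit.py
```

```text
{('+x', 0): array([-1.10e-03,  6.04e-02,  7.88e+02,  6.00e-04]), ('+x', 1): array([1.40e-03, 5.79e-02, 2.89e+02, 5.00e-04]), ('-x', 1): array([ 3.000e-04, -5.820e-02,  2.109e+03,  5.000e-04]), ('+y', 0): array([1.70e-03, 7.39e-02, 3.27e+02, 4.00e-04]), ('-y', 1): array([-1.10e-03, -7.39e-02,  9.34e+02,  3.00e-04])}
carton [ 0.5523 -0.1818] 0.19060724499402903
far 1891 angle 1.9203188120607169 d0 0.0006310201503970552 zmax 0.16142181082204332 dmax 0.024826012767260125
near 1365 angle 2.047656452378541 d0 -0.0011332677836324266 zmax 0.1585266104737023 dmax 0.029690529294456716
left 1069 angle 1.9996543361100978 d0 -0.001876410030341627 zmax 0.15647933652552892 dmax 0.02606672070799447
right 673 angle 1.8748744021267956 d0 -0.0012722560826461304 zmax 0.1598838761060798 dmax 0.019448533859969988
n [ 0.9022 -0.1148  0.4158] tilt 0.42878186987501044 yaw -0.1265794019277672 1627 2798
rect ((-2.616931915283203, -3.2948265075683594), (96.4514389038086, 120.58850860595703), 89.7842025756836)
[-0.0628 -0.0624 -0.0617  0.0008  0.0565  0.0571  0.0576]
[-0.0517 -0.046  -0.0451  0.0009  0.0433  0.044   0.0451]
top centre front face [0.5512 0.147  0.1008] yp [ 0.126  0.992 -0.   ] zp [-0.412  0.052  0.909]
```

```bash
cat >> h.py <<'E'
from scipy.spatial.transform import Rotation as Ro
CP,CY=np.array([.5533,-.1816]),.1906
def frame(yvec,zvec):
    z=np.array(zvec,float);z/=np.linalg.norm(z);y=np.array(yvec,float);y-=z*(y@z);y/=np.linalg.norm(y)
    return np.c_[np.cross(y,z),y,z]
def go(p,Rm,tag=''):
    s=status.read_state();R0=Ro.from_quat(s['eef_rot'])
    t=(R0.inv()*Ro.from_matrix(Rm)).as_rotvec();d=R0.inv().apply(np.array(p)-s['ee_pos'])*1000
    print(tag,'turn',t.round(4),'shift',d.round(1),'|',s['ee_pos'].round(4),'t',round(s['time'],2))
def cart(x,y,z):
    c,s_=np.cos(CY),np.sin(CY);return np.array([CP[0]+c*x-s_*y,CP[1]+s_*x+c*y,z])
RC=frame([np.cos(CY),np.sin(CY),0],[0,0,-1])
E
python3 -c "
from h import *
go(cart(0,0,.22),RC)"
```

```text
turn [-9.000e-04  5.000e-04  9.614e-01] shift [-579.3 -565.6    2.6] | [0.254  0.5707 0.222 ] t 0.15
```

>>> jog_arm(plan=[[0,0,0.96,-579,-565,2,1],[0,0,0.96,-579,-565,2,1],[0,0,0.96,-579,-565,2,1],[0,0,0.96,-579,-565,2,1],[0,0,0.96,-579,-565,2,1],[0,0,0.96,-579,-565,2,1],[0,0,0.96,-579,-565,2,1],[0,0,0.96,-579,-565,2,1],[0,0,0.96,-579,-565,2,1],[0,0,0.96,-579,-565,2,1],[0,0,0.96,-579,-565,2,1],[0,0,0.96,-579,-565,2,1]])

```text
time: 1.35
ee_pos: [0.4763, 0.0115, 0.2212]
eef_rot: [0.636, 0.772, 0.0, 0.0]
ft_force: [1.0, -0.0, 0.4]
width: 0.0867
grip_force: 0.0
```

```bash
python3 -c "
from h import *
go(cart(0,0,.22),RC)"
```

```text
turn [ 0.0006 -0.0004  0.0015] shift [-204.3   38.7    1.1] | [0.4763 0.0115 0.2212] t 1.35
```

>>> jog_arm(plan=[[0,0,0,-204,39,1,1],[0,0,0,-204,39,1,1],[0,0,0,-204,39,1,1],[0,0,0,-204,39,1,1],[0,0,0,-204,39,1,1],[0,0,0,-204,39,1,1],[0,0,0,-204,39,1,1]])

```text
time: 2.05
ee_pos: [0.5531, -0.1779, 0.2197]
eef_rot: [0.636, 0.772, 0.0, -0.001]
ft_force: [-0.6, 0.7, 0.1]
width: 0.0871
grip_force: 0.0
```

Run:
```python
from h import *
import pickle
go(cart(0,0,.22),RC)
c=grab('wrist');pickle.dump(c,open('w1.pkl','wb'));save(c,'w1.png')
# heightmap & colour in carton frame, 0.25mm px, from wrist
c_,s_=np.cos(CY),np.sin(CY)
P=c['P'].reshape(-1,3);im=c['image'].reshape(-1,3)
L=(P[:,:2]-CP)@np.array([[c_,s_],[-s_,c_]]).T
m=np.isfinite(P).all(1)&(abs(L[:,0])<.07)&(abs(L[:,1])<.08)&(P[:,2]<.115)
L,z=L[m],P[m,2]
for y0 in(-.057,-.053,.053,.057):
    k=abs(L[:,1]-y0)<.0025;o=[]
    for x in np.arange(-.056,.057,.002):
        q=k&(abs(L[:,0]-x)<.001);o.append(int(round(np.median(z[q])*1000)) if q.any() else -1)
    print(y0,o)
```

```text
turn [-0.0005 -0.001   0.0023] shift [-3.6 -0.5 -0.3] | [ 0.5531 -0.1779  0.2197] t 2.05
-0.057 [87, 80, 80, 79, 79, 80, 79, 80, 94, 95, 95, 94, 91, 80, 79, 80, 78, 79, 80, 79, 79, 63, 5, 79, 80, 79, 79, 64, 58, 4, 5, 55, 63, 79, 79, 80, 79, 80, 79, 72, 80, 79, 80, 88, 94, 94, 94, 95, 80, 80, 80, 80, 79, 80, 80, 80, 94]
-0.053 [79, 79, 79, 63, 64, 70, 77, 79, 93, 95, 95, 94, 73, 53, 54, 54, 53, 62, 73, 76, 79, 55, 5, 65, 80, 79, 58, 43, 46, 4, 4, 41, 41, 67, 79, 79, 79, 79, 78, 51, 55, 54, 50, 65, 95, 94, 95, 94, 79, 77, 71, 70, 62, 79, 78, 79, 88]
0.053 [86, 79, 80, 79, 79, 79, 79, 80, 94, 95, 94, 95, 88, 80, 79, 79, 79, 79, 79, 80, 79, 60, -1, 79, 79, 79, 79, 64, 56, 4, 4, 56, 65, 80, 79, 79, 80, 80, 79, 79, 79, 79, 80, 87, 95, 94, 94, 95, 79, 79, 79, 80, 79, 79, 80, 80, 95]
0.057 [85, 79, 80, 79, 79, 80, 79, 80, 94, 95, 94, 94, 92, 80, 79, 79, 79, 79, 79, 80, 79, 59, -1, 79, 80, 79, 79, 63, 55, 4, 4, 56, 64, 79, 80, 79, 80, 80, 80, 79, 80, 80, 79, 83, 94, 95, 94, 94, 80, 79, 79, 80, 79, 80, 79, 79, 94]
```

View pics/w1.png

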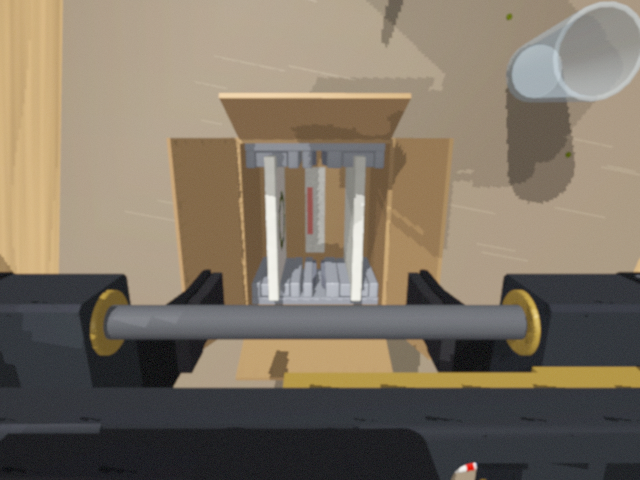

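Run:
```python
from h import *
import pickle
c=pickle.load(open('w1.pkl','rb'))
c_,s_=np.cos(CY),np.sin(CY)
P=c['P'].reshape(-1,3)
L=(P[:,:2]-CP)@np.array([[c_,s_],[-s_,c_]]).T
z=P[:,2]
for ya,yb in((-.062,-.0535),(.0515,.062)):
    k=(L[:,1]>ya)&(L[:,1]<yb)
    for nm,lo,hi,za,zb in(('P-',-.045,-.028,.092,.097),('slot lip+floor',-.006,.014,-.01,.070),('P+',.025,.045,.092,.097)):
        q=L[k&(L[:,0]>lo)&(L[:,0]<hi)&(z>za)&(z<zb)]
        print(nm,ya,len(q),(np.percentile(q[:,0],[2,50,98])*1000).round(1),'mid',(np.percentile(q[:,0],[2,98]).mean()*1000).round(2), 'y',(np.percentile(q[:,1],[0,100])*1000).round(1))
    x=L[k,0];zz=z[k]
    t=[(round(a*1000,1),int(np.median(zz[abs(x-a)<.0005])*1000) if (abs(x-a)<.0005).any() else -1) for a in np.arange(-.006,.0125,.001)];print(t)
q=L[(z>.092)&(z<.097)&(abs(L[:,0])<.045)];
# walls/end of rim and stock panel y extents
for lo,hi in((-.042,-.03),(.03,.042)):
    w=q[(q[:,0]>lo)&(q[:,0]<hi)];print('y ext',w[:,1].min(),w[:,1].max())
sl=[np.polyfit(w[:,1],w[:,0],1)[0] for w in (q[(q[:,0]<-.03)&(abs(q[:,1])<.06)],q[(q[:,0]>.03)&(abs(q[:,1])<.06)])];print('slopes',sl)
# panel pregrasp
n=np.array([.9022,-.1148,.4158]);zp=np.array([-.412,.052,.909])
top=np.array([.5476,.1475,.0985])
R=frame(n,-zp)
go(top-zp*.015+zp*.075,R,'pre')
```

```text
P- -0.062 67 [-39.1 -35.5 -32.1] mid -35.58 y [-60.5 -53.5]
slot lip+floor -0.062 111 [-2.7  3.3  8.4] mid 2.82 y [-61.9 -53.5]
P+ -0.062 68 [30.5 34.4 38.2] mid 34.38 y [-60.1 -53.5]
[(np.float64(-6.0), 79), (np.float64(-5.0), 79), (np.float64(-4.0), 79), (np.float64(-3.0), 65), (np.float64(-2.0), 62), (np.float64(-1.0), 59), (np.float64(0.0), 56), (np.float64(1.0), 4), (np.float64(2.0), 3), (np.float64(3.0), 4), (np.float64(4.0), 4), (np.float64(5.0), 4), (np.float64(6.0), 55), (np.float64(7.0), 58), (np.float64(8.0), 62), (np.float64(9.0), 75), (np.float64(10.0), 79), (np.float64(11.0), 79), (np.float64(12.0), 79)]
P- 0.0515 122 [-39.5 -35.5 -31.8] mid -35.67 y [51.5 59.8]
slot lip+floor 0.0515 170 [-2.8  3.8  8.9] mid 3.07 y [51.5 61.8]
P+ 0.0515 117 [30.4 34.2 37.9] mid 34.18 y [51.6 59.9]
[(np.float64(-6.0), 79), (np.float64(-5.0), 79), (np.float64(-4.0), 79), (np.float64(-3.0), 66), (np.float64(-2.0), 62), (np.float64(-1.0), 60), (np.float64(0.0), 56), (np.float64(1.0), 4), (np.float64(2.0), 4), (np.float64(3.0), 4), (np.float64(4.0), 3), (np.float64(5.0), 28), (np.float64(6.0), 55), (np.float64(7.0), 59), (np.float64(8.0), 63), (np.float64(9.0), 70), (np.float64(10.0), 79), (np.float64(11.0), 79), (np.float64(12.0), 79)]
y ext -0.06051868282147641 0.05975904350989158
y ext -0.060109702309342525 0.05989175328724122
slopes [np.float64(-0.001147332701956829), np.float64(-0.0009695512888657056)]
pre turn [-0.4251 -0.0695  0.3153] shift [327.6  33.5  67.3] | [ 0.5532 -0.1774  0.2199] t 2.1
```

The wrist view shows two white packed panels at columns 272 and 357. Between them is the open slot, with the floor visible at about (315,205). The slot centre is at x = +2.95 mm in the carton frame. Now I'll go to the pre-grasp pose.

>>> jog_arm(plan=[[-0.425,-0.07,0.315,328,33,0,0],[-0.425,-0.07,0.315,328,33,0,0],[-0.425,-0.07,0.315,328,33,0,0],[-0.425,-0.07,0.315,328,33,10,0],[-0.425,-0.07,0.315,328,33,67,0],[-0.425,-0.07,0.315,328,33,67,0],[-0.425,-0.07,0.315,328,33,67,0],[-0.425,-0.07,0.315,328,33,67,0],[-0.425,-0.07,0.315,328,33,67,0],[-0.425,-0.07,0.315,328,33,67,0],[-0.425,-0.07,0.315,328,33,67,0]])

```text
time: 3.2
ee_pos: [0.5229, 0.1488, 0.1537]
eef_rot: [0.734, 0.645, 0.141, 0.16]
ft_force: [0.1, 0.0, -0.4]
width: 0.0432
grip_force: 0.0
```

```bash
cat > pre.py <<'E'
from h import *
n=np.array([.9022,-.1148,.4158]);zp=np.array([-.412,.052,.909]);yp=np.cross(zp,n)
top=np.array([.5476,.1475,.0985])
R=frame(n,-zp)
if __name__=='__main__':
    go(top+zp*.06,R,'pre')
    c=grab('wrist');save(c,'w2.png')
    Q=c['P'].reshape(-1,3);im=c['image'].reshape(-1,3).astype(int)
    d=Q-top;a=d@n;b=d@yp;h=d@zp
    m=(abs(a)<.02)&(abs(b)<.075)&(abs(h)<.012)
    print(m.sum())
    q=m&(abs(h)<.003);print('near top: a',np.percentile(a[q],[1,5,50,95,99]).round(4),'b',np.percentile(b[q],[.5,99.5]).round(4))
    q=m&(abs(a)<.003)&(abs(b)<.05);print('h',np.percentile(h[q],[5,50,95]).round(4))
    for b0 in(-.05,-.03,0,.03,.05):
        q=m&(abs(b-b0)<.006)&(h>-.004)&(h<.008);print(b0,q.sum(),np.percentile(a[q],[2,50,98]).round(4),np.percentile(h[q],[50]).round(4)) if q.any() else 0
E
python3 pre.py
```

```text
pre turn [ 0.001   0.0016 -0.0011] shift [ 1.8 -0.5  0.4] | [0.5229 0.1488 0.1537] t 3.2
2016
near top: a [-0.0045 -0.0041 -0.0008  0.0029  0.003 ] b [-0.0384  0.059 ]
h [-0.0012 -0.0002  0.0008]
-0.03 203 [-0.0042 -0.0009  0.003 ] [-0.0001]
0 215 [-0.0041 -0.0009  0.0029] [-0.0002]
0.03 257 [-0.0045 -0.0008  0.0029] [-0.0003]
0.05 259 [-0.0044 -0.0008  0.0028] [-0.0002]
```

View pics/w2.png

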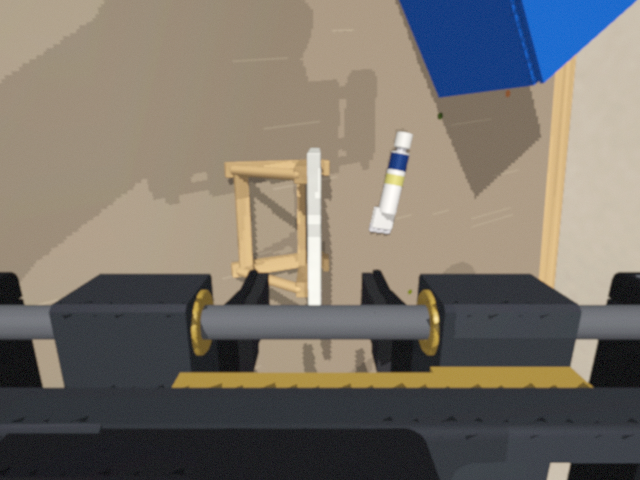

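The panel's top edge is at columns 307-322, between the open fingers, and the depth confirms it to within 1 mm. Grasping now.

>>> jog_arm(plan=[[0,0,0,1.3,-1.3,30,0],[0,0,0,1.3,-1.3,60,0],[0,0,0,1.3,-1.3,80,0],[0,0,0,1.3,-1.3,90,0],[0,0,0,1.3,-1.3,90,0],[0,0,0,1.3,-1.3,90,-1],[0,0,0,1.3,-1.3,90,-1],[0,0,0,1.3,-1.3,90,-1],[0,0,0,1.3,-1.3,90,-1],[0,0,0,1.3,-1.3,90,-1],[0,0,0,1.3,-1.3,90,-1]], squeeze=35)

```text
time: 4.35
ee_pos: [0.5601, 0.1457, 0.0716]
eef_rot: [0.734, 0.645, 0.141, 0.161]
ft_force: [0.9, -0.1, 0.8]
width: 0.0077
grip_force: 35.0
```

```bash
python3 -c "
from pre import *
go(top-zp*.03,R,'grasp')
p=top-zp*.03+np.array([0,0,.15])
go(p,R,'lift')"
```

```text
grasp turn [ 0.0022  0.0015 -0.0014] shift [ 0.3 -0.3  0.2] | [0.5601 0.1457 0.0716] t 4.35
lift turn [ 0.0022  0.0015 -0.0014] shift [   0.2   62.3 -136.1] | [0.5601 0.1457 0.0716] t 4.35
```

>>> jog_arm(plan=[[0,0,0,0,0,-15,-1],[0,0,0,0,0,-40,-1],[0,0,0,0,0,-80,-1],[0,0,0,0,30,-125,-1],[0,0,0,0,55,-165,-1],[0,0,0,0,70,-185,-1],[0,0,0,0,70,-185,-1]])

```text
time: 5.05
ee_pos: [0.548, 0.1481, 0.2727]
eef_rot: [0.734, 0.644, 0.143, 0.161]
ft_force: [0.0, 0.1, 0.1]
width: 0.0076
grip_force: 35.0
```

```bash
python3 -c "
from h import *
print(status.read_state()['width'])
go(cart(.003,0,.26),RC)"
```

```text
0.007574693880627078
 turn [ 0.4309  0.0661 -0.3149] shift [-325.4   40.9   31.8] | [0.548  0.1481 0.2727] t 5.05
```

>>> jog_arm(plan=[[0.431,0.066,-0.315,-40,5,4,-1],[0.431,0.066,-0.315,-80,10,8,-1],[0.431,0.066,-0.315,-120,15,12,-1],[0.431,0.066,-0.315,-165,20,16,-1],[0.431,0.066,-0.315,-210,26,20,-1],[0.431,0.066,-0.315,-255,32,25,-1],[0.431,0.066,-0.315,-295,37,29,-1],[0.431,0.066,-0.315,-325,41,32,-1],[0.431,0.066,-0.315,-325,41,32,-1],[0.431,0.066,-0.315,-325,41,32,-1],[0.431,0.066,-0.315,-325,41,32,-1]])

```text
time: 6.15
ee_pos: [0.5547, -0.1797, 0.2556]
eef_rot: [0.636, 0.772, -0.003, -0.002]
ft_force: [0.3, -0.6, 0.1]
width: 0.0075
grip_force: 35.0
```

Run:
```python
from h import *
go(cart(.003,0,.26),RC)
c=grab('wrist');save(c,'w3.png')
c_,s_=np.cos(CY),np.sin(CY)
P=c['P'].reshape(-1,3);P=P[np.isfinite(P).all(1)]
L=np.c_[(P[:,:2]-CP)@np.array([[c_,s_],[-s_,c_]]).T,P[:,2]]
for tag,m in(('panel',(abs(L[:,0])<.02)&(abs(L[:,1])<.075)&(L[:,2]>.18)&(L[:,2]<.3)),):
    q=L[m];print(m.sum(),np.percentile(q,[0,1,50,99,100],axis=0).round(4))
    for zz in np.arange(.19,.3,.01):
        k=abs(q[:,2]-zz)<.005
        if k.sum()>5:print(round(zz,3),k.sum(),np.percentile(q[k],[2,50,98],axis=0).round(4).tolist())
# also side and scene
for n in('side','scene'):
    c=grab(n);P=c['P'].reshape(-1,3);P=P[np.isfinite(P).all(1)]
    L=np.c_[(P[:,:2]-CP)@np.array([[c_,s_],[-s_,c_]]).T,P[:,2]]
    m=(abs(L[:,0])<.012)&(abs(L[:,1])<.075)&(L[:,2]>.18)&(L[:,2]<.3);q=L[m]
    print(n,m.sum(),np.percentile(q,[0,1,50,99,100],axis=0).round(4).tolist())
    q=q[q[:,2]<.28]
    for y in(-.045,-.03,.03,.045):
        k=abs(q[:,1]-y)<.007
        if k.sum()>20:p=np.polyfit(q[k,2]-.24,q[k,0],1);print(y,k.sum(),p.round(4))
```

```text
turn [-0.0074  0.0018  0.0022] shift [-1.6  1.2 -4.4] | [ 0.5547 -0.1797  0.2556] t 6.15
5168 [[-0.0122 -0.0251  0.1955]
 [-0.011  -0.0216  0.227 ]
 [ 0.0008  0.0192  0.2847]
 [ 0.0129  0.0616  0.2934]
 [ 0.0141  0.0617  0.2998]]
0.2 12 [[-0.0029, 0.0615, 0.1956], [0.0002, 0.0616, 0.197], [0.0033, 0.0617, 0.1989]]
0.21 13 [[-0.0026, 0.0615, 0.206], [0.0006, 0.0616, 0.2078], [0.0038, 0.0617, 0.2092]]
0.22 15 [[-0.003, 0.0612, 0.2154], [0.0007, 0.0616, 0.2177], [0.0043, 0.0617, 0.2187]]
0.23 26 [[-0.003, 0.0614, 0.2259], [0.0, 0.0616, 0.2275], [0.004, 0.0617, 0.2347]]
0.24 20 [[-0.0028, 0.0615, 0.2353], [0.0011, 0.0616, 0.2418], [0.0039, 0.0617, 0.2436]]
0.25 25 [[-0.0051, 0.0113, 0.2471], [0.0004, 0.0616, 0.2489], [0.0083, 0.0616, 0.255]]
0.26 277 [[-0.0115, 0.0106, 0.2554], [0.0027, 0.0122, 0.2607], [0.0132, 0.0616, 0.2648]]
0.27 424 [[-0.0113, -0.0203, 0.2652], [0.0048, 0.0121, 0.2706], [0.0133, 0.0616, 0.2747]]
0.28 2460 [[-0.0098, -0.0208, 0.2762], [0.0008, 0.0228, 0.2844], [0.0115, 0.0615, 0.285]]
0.29 1851 [[-0.0093, -0.0199, 0.285], [0.0008, 0.0254, 0.2854], [0.0114, 0.0602, 0.2916]]
side 4643 [[-0.012, -0.0587, 0.1941], [-0.0115, -0.0581, 0.1963], [-0.0018, -0.0089, 0.2428], [0.0069, 0.06, 0.2924], [0.0119, 0.063, 0.2999]]
-0.045 567 [ 0.0004 -0.0017]
-0.03 531 [ 0.0021 -0.0017]
0.03 440 [ 0.0017 -0.0019]
0.045 435 [-0.    -0.002]
scene 2247 [[-0.0118, -0.0582, 0.194], [-0.0038, -0.0568, 0.1968], [0.0052, 0.013, 0.239], [0.0087, 0.062, 0.2888], [0.0119, 0.0627, 0.2987]]
-0.045 236 [0.0089 0.0055]
-0.03 236 [0.0077 0.0055]
0.03 270 [0.0058 0.0053]
0.045 275 [0.0101 0.0052]
```

>>> jog_arm(plan=[[-0.007,0.002,0.002,-1.6,2,0,-1],[-0.007,0.002,0.002,-1.6,2,30,-1],[-0.007,0.002,0.002,-1.6,2,60,-1],[-0.007,0.002,0.002,-1.6,2,85,-1],[-0.007,0.002,0.002,-1.6,2,100,-1],[-0.007,0.002,0.002,-1.6,2,104,-1],[-0.007,0.002,0.002,-1.6,2,104,-1],[-0.007,0.002,0.002,-1.6,2,104,-1]])

```text
time: 7.1
ee_pos: [0.5571, -0.1831, 0.1536]
eef_rot: [0.637, 0.771, 0.0, 0.001]
ft_force: [0.4, 0.6, 0.6]
width: 0.0077
grip_force: 35.0
```

```bash
cat > chk.py <<'E'
from h import *
go(cart(.0038,0,.094),RC)
c=grab('wrist')
c_,s_=np.cos(CY),np.sin(CY);tz=c['s']['ee_pos'][2];print(c['s']['ft_force'].round(2))
P=c['P'].reshape(-1,3);P=P[np.isfinite(P).all(1)]
L=np.c_[(P[:,:2]-CP)@np.array([[c_,s_],[-s_,c_]]).T,P[:,2]]
q=L[(abs(L[:,0])<.02)&(L[:,1]>.055)&(L[:,1]<.066)&(L[:,2]>.081)&(L[:,2]<tz+.04)]
for zz in np.arange(-.06,.04,.01):
    k=abs(q[:,2]-tz-zz)<.005
    if k.sum()>3:print(round(zz,3),k.sum(),np.percentile(q[k],[2,98],axis=0).round(4).tolist(),q[k,0].min()/2+q[k,0].max()/2)
k=(abs(L[:,2]-.068)<.008)&(L[:,0]>-.008)&(L[:,0]<.014)&(L[:,1]>.05)&(L[:,1]<.062)
print('slot lead',k.sum(),np.percentile(L[k,0],[2,98]) if k.any() else '')
E
python3 chk.py
```

```text
turn [ 0.0023  0.0015 -0.0015] shift [ 2.3  0.3 59.6] | [ 0.5571 -0.1831  0.1536] t 7.1
[0.39 0.61 0.61]
-0.06 12 [[-0.0004, 0.0578, 0.0938], [0.0058, 0.0579, 0.0967]] 0.0027172579029490903
-0.05 13 [[-0.0002, 0.0577, 0.1037], [0.0062, 0.0579, 0.1075]] 0.003014105774318926
-0.04 14 [[-0.0007, 0.0578, 0.1143], [0.006, 0.0579, 0.1169]] 0.0026860467321635703
-0.03 14 [[-0.0005, 0.0578, 0.1235], [0.0059, 0.0579, 0.1258]] 0.002668439299558561
-0.02 17 [[-0.0009, 0.0576, 0.1296], [0.0063, 0.0579, 0.1362]] 0.002645658291606543
-0.01 32 [[-0.0008, 0.0575, 0.1392], [0.0063, 0.0579, 0.148]] 0.00284190484325239
0.0 18 [[-0.0009, 0.0577, 0.1521], [0.0061, 0.0579, 0.1564]] 0.0025714965617630644
0.01 39 [[-0.0012, 0.0575, 0.1587], [0.0062, 0.0579, 0.1675]] 0.0025692384800934105
0.02 41 [[-0.0011, 0.0576, 0.1694], [0.0059, 0.0579, 0.1785]] 0.0023991487728751543
0.03 189 [[-0.0016, 0.0552, 0.1792], [0.006, 0.0578, 0.1844]] 0.0023941439347585783
slot lead 89 [-0.00289649  0.00898087]
```

>>> jog_arm(plan=[[0.002,0.001,-0.001,2.2,0.3,5,-1],[0.002,0.001,-0.001,2.2,0.3,12,-1],[0.002,0.001,-0.001,2.2,0.3,19,-1],[0.002,0.001,-0.001,2.2,0.3,26,-1],[0.002,0.001,-0.001,2.2,0.3,32,-1],[0.002,0.001,-0.001,2.2,0.3,37,-1],[0.002,0.001,-0.001,2.2,0.3,40,-1]])

```text
time: 7.85
ee_pos: [0.5575, -0.1813, 0.1138]
eef_rot: [0.637, 0.771, 0.0, 0.001]
ft_force: [-3.5, 3.0, 6.8]
width: 0.0082
grip_force: 35.0
```

```bash
python3 chk.py
```

```text
turn [ 0.0014  0.001  -0.0006] shift [ 0.5 -0.4 19.8] | [ 0.5575 -0.1813  0.1138] t 7.85
[-3.5   3.02  6.81]
-0.03 26 [[-0.0186, 0.0555, 0.081], [0.0179, 0.0652, 0.0883]] -0.00047403097060428473
-0.02 21 [[-0.0001, 0.0595, 0.0888], [0.0069, 0.0598, 0.0966]] 0.0034389767598857084
-0.01 23 [[-0.0003, 0.0595, 0.1006], [0.0069, 0.0598, 0.1087]] 0.0032431347647337884
0.0 28 [[-0.0001, 0.0594, 0.109], [0.0068, 0.0597, 0.1168]] 0.003330633821748915
0.01 37 [[-0.0004, 0.0594, 0.1194], [0.0066, 0.0597, 0.1273]] 0.0031827246168315343
0.02 42 [[-0.0003, 0.0594, 0.1295], [0.0068, 0.0596, 0.1387]] 0.003212991569425052
0.03 305 [[-0.0004, 0.0552, 0.1393], [0.0071, 0.0595, 0.1447]] 0.00317118994998643
slot lead 92 [-0.00302885  0.00891777]
```

>>> jog_arm(plan=[[0,0,0,0,0,5,-1],[0,0,0,0,0,10,-1],[0,0,0,0,0,15,-1],[0,0,0,0,0,20,-1],[0,0,0,0,0,22,-1],[0,0,0,0,0,22,-1]])

```text
time: 8.5
ee_pos: [0.5571, -0.1813, 0.0912]
eef_rot: [0.637, 0.771, -0.0, 0.001]
ft_force: [0.7, -0.2, 7.6]
width: 0.0075
grip_force: 35.0
```

```bash
python3 chk.py
```

```text
turn [ 0.0005  0.0009 -0.0008] shift [ 0.5  0.  -2.8] | [ 0.5571 -0.1813  0.0912] t 8.5
[ 0.7  -0.22  7.59]
-0.01 30 [[-0.0168, 0.0582, 0.081], [0.0193, 0.0656, 0.086]] 0.0007911925114341377
0.0 18 [[-0.0006, 0.0594, 0.0891], [0.0064, 0.0596, 0.0945]] 0.0028869243792339406
0.01 38 [[-0.0008, 0.0593, 0.0966], [0.0065, 0.0597, 0.1056]] 0.0029097567925876534
0.02 40 [[-0.0007, 0.0594, 0.1069], [0.0064, 0.0596, 0.1159]] 0.0027819973410555003
0.03 312 [[-0.0012, 0.0552, 0.1171], [0.0067, 0.0596, 0.1218]] 0.002782013739577985
slot lead 116 [-0.00303504  0.00901134]
```

>>> jog_arm(plan=[[0,0,0,0,0,0,-0.7],[0,0,0,0,0,0,-0.7],[0,0,0,0,0,0,-0.7],[0,0,0,0,0,-20,-0.7],[0,0,0,0,0,-40,-0.7],[0,0,0,0,0,-42,-0.7],[0,0,0,0,0,-42,-1],[0,0,0,0,0,-42,-1],[0,0,0,0,0,-42,-1],[0,0,0,0,0,-42,-1]])

```text
time: 9.55
ee_pos: [0.5559, -0.1806, 0.1317]
eef_rot: [0.637, 0.771, -0.001, -0.001]
ft_force: [-0.8, 0.1, 0.1]
width: 0.0007
grip_force: 0.0
```

```bash
python3 chk.py
```

```text
turn [-0.0025 -0.0005 -0.0005] shift [-0.5  1.2 37.7] | [ 0.5559 -0.1806  0.1317] t 9.55
[-0.83  0.13  0.09]
-0.05 24 [[-0.0187, 0.0588, 0.081], [0.0182, 0.0652, 0.0857]] -0.0002579787869755445
-0.04 14 [[-0.0005, 0.0594, 0.0917], [0.0062, 0.0596, 0.0943]] 0.002827451712309979
-0.03 15 [[-0.0004, 0.0593, 0.099], [0.0066, 0.0596, 0.1032]] 0.003100413706887188
-0.02 20 [[-0.0007, 0.0594, 0.1077], [0.0063, 0.0596, 0.1164]] 0.0028708812009920533
-0.01 181 [[-0.0007, 0.0551, 0.1172], [0.0068, 0.0596, 0.1218]] 0.0030269788766161417
slot lead 70 [-0.00301853  0.00897716]
```

>>> jog_arm(plan=[[0,0,0,0,0.5,6,-1],[0,0,0,0,0.5,11,-1],[0,0,0,0,0.5,15,-1],[0,0,0,0,0.5,19,-1],[0,0,0,0,0.5,23,-1],[0,0,0,0,0.5,27,-1],[0,0,0,0,0.5,31,-1],[0,0,0,0,0.5,34,-1],[0,0,0,0,0.5,36,-1]])

```text
time: 10.5
ee_pos: [0.5575, -0.1812, 0.0973]
eef_rot: [0.637, 0.771, -0.0, 0.0]
ft_force: [-2.9, 0.3, 12.0]
width: 0.0005
grip_force: 6.2
```

>>> jog_arm(plan=[[0,0,0,0,0,1,-1],[0,0,0,0,0,2,-1],[0,0,0,0,0,3,-1],[0,0,0,0,0,3,-1]])

```text
time: 10.9
ee_pos: [0.5575, -0.1811, 0.0945]
eef_rot: [0.637, 0.771, 0.0, 0.0]
ft_force: [-2.2, 1.2, 13.5]
width: 0.0003
grip_force: 6.4
```

>>> jog_arm(plan=[[0,0,0,0,0,0.7,-1],[0,0,0,0,0,1.2,-1],[0,0,0,0,0,1.2,-1]])

```text
time: 11.2
ee_pos: [0.558, -0.181, 0.0944]
eef_rot: [0.637, 0.771, 0.001, 0.001]
ft_force: [-5.7, 2.4, 23.2]
width: 0.0004
grip_force: 11.3
```

Contact with the floor is clear: 23 N with no further travel, and the tip height matches a panel that is fully home. I'll retreat, check it, and plan the flaps.

>>> jog_arm(plan=[[0,0,0,0,0,-10,-1],[0,0,0,0,0,-50,-1],[0,0,0,0,0,-90,-1],[0,0,0,0,0,-120,-1],[0,0,0,0,0,-125,-1],[0,0,0,0,0,-125,-1]])

```text
time: 11.8
ee_pos: [0.5572, -0.1806, 0.2176]
eef_rot: [0.637, 0.771, -0.0, -0.0]
ft_force: [-0.0, -0.1, -0.5]
width: 0.0005
grip_force: 0.0
```

```bash
cat > fl.py <<'E'
from h import *
c_,s_=np.cos(CY),np.sin(CY)
def flaps(L):
    for nm,ax,s,h,zh in(('far',0,1,.06,.1035),('near',0,-1,.06,.1035),('left',1,1,.074,.1),('right',1,-1,.074,.1)):
        i=-(s*L[:,ax]-h);z=L[:,2]-zh;r=np.hypot(i,z)
        m=(abs(L[:,1-ax])<.045)&(r>.035)&(r<.062)&(z>-.005)&(i>-.06)
        th=np.arctan2(z[m],i[m])
        hist,e=np.histogram(th,np.arange(-.1,3,.05));j=hist.argmax()
        print(nm,m.sum(),'theta~',e[j].round(2)+.025,hist[j],end='; ')
    print()
def loc(c):
    P=c['P'].reshape(-1,3);P=P[np.isfinite(P).all(1)]
    return np.c_[(P[:,:2]-CP)@np.array([[c_,s_],[-s_,c_]]).T,P[:,2]]
E
python3 - <<'E'
from fl import *
c=grab('wrist');L=loc(c)
q=L[(abs(L[:,0]-.003)<.012)&(L[:,1]>-.07)&(L[:,1]<.07)&(L[:,2]>.083)&(L[:,2]<.13)]
print(len(q),np.percentile(q,[2,50,98],axis=0).round(4))
for n in('scene','side'):flaps(loc(grab(n)))
go(cart(0,.135,.22),RC,'L above')
E
```

```text
1185 [[-0.0006 -0.035   0.0933]
 [ 0.0027  0.0132  0.0946]
 [ 0.0067  0.0572  0.096 ]]
far 330 theta~ 1.9249999999999998 235; near 435 theta~ 2.025 201; left 92 theta~ 1.9749999999999999 55; right 333 theta~ 1.825 203; 
far 802 theta~ 1.9249999999999998 426; near 417 theta~ 2.0749999999999997 342; left 652 theta~ 1.9749999999999999 442; right 214 theta~ 1.875 144; 
L above turn [-0.0038 -0.001  -0.0003] shift [134.2  -3.1  -4.3] | [ 0.5562 -0.1803  0.2155] t 11.95
```

>>> jog_arm(plan=[[0,0,0,45,-3,-4,-1],[0,0,0,90,-3,-4,-1],[0,0,0,130,-3,-4,-1],[0,0,0,134,-3,0,-1],[0,0,0,134,-3,40,-1],[0,0,0,134,-3,75,-1],[0,0,0,134,-3,75,-1],[0,0,0,134,-3,75,-1]])

```text
time: 12.75
ee_pos: [0.5281, -0.0502, 0.1421]
eef_rot: [0.637, 0.771, -0.001, -0.001]
ft_force: [0.1, 0.0, 0.8]
width: 0.0005
grip_force: 0.0
```

```bash
python3 -c "
from fl import *
go(cart(0,.0835,.142),RC,'upright')
go(cart(0,.0385,.1045),RC,'end')"
```

```text
upright turn [-0.0034  0.0002 -0.0013] shift [-50.3  -0.1   0.1] | [ 0.5281 -0.0502  0.1421] t 12.75
end turn [-0.0034  0.0002 -0.0013] shift [-95.3   0.1  37.7] | [ 0.5281 -0.0502  0.1421] t 12.75
```

>>> jog_arm(plan=[[0,0,0,-25,0,0,-1],[0,0,0,-40,0,0,-1],[0,0,0,-55,0,0,-1],[0,0,0,-66,0,0,-1],[0,0,0,-75,0,5,-1],[0,0,0,-82,0,11,-1],[0,0,0,-90,0,20,-1],[0,0,0,-93,0,27,-1],[0,0,0,-95,0,32,-1],[0,0,0,-95,0,35,-1],[0,0,0,-95,0,35,-1]])

```text
time: 13.85
ee_pos: [0.5461, -0.1426, 0.1066]
eef_rot: [0.637, 0.771, -0.001, -0.001]
ft_force: [-0.5, -1.4, 0.1]
width: 0.0005
grip_force: 0.0
```

```bash
python3 -c "
from fl import *
for n in('scene','side'):flaps(loc(grab(n)))
go(cart(0,.0385,.1035),RC,'end')"
```

```text
far 390 theta~ 1.9249999999999998 241; near 93 theta~ 2.025 38; left 56 theta~ 0.125 24; right 323 theta~ 1.825 210; 
far 875 theta~ 1.9249999999999998 381; near 795 theta~ 2.0749999999999997 328; left 842 theta~ 0.125 446; right 213 theta~ 1.875 144; 
end turn [-0.0015 -0.0003 -0.0001] shift [-1.1 -0.7  3.8] | [ 0.5464 -0.1426  0.1072] t 13.95
```

>>> jog_arm(plan=[[0,0,0,0,0,2,-1],[0,0,0,0,0,4,-1],[0,0,0,0,0,5.5,-1],[0,0,0,0,0,5.5,-1]])

```text
time: 14.35
ee_pos: [0.5468, -0.1428, 0.1031]
eef_rot: [0.637, 0.771, 0.0, -0.0]
ft_force: [-3.7, 2.0, 14.9]
width: 0.0003
grip_force: 7.3
```

```bash
python3 -c "
from fl import *
for n in('side',):flaps(loc(grab(n)))
go(cart(0,-.135,.22),RC,'R above')"
```

```text
far 876 theta~ 1.9249999999999998 364; near 807 theta~ 2.0749999999999997 337; left 833 theta~ 0.07500000000000001 331; right 201 theta~ 1.875 142; 
R above turn [-0.0002 -0.0008 -0.0005] shift [-174.2   -0.9 -117.1] | [ 0.5468 -0.1428  0.1031] t 14.4
```

>>> jog_arm(plan=[[0,0,0,0,-1,-45,-1],[0,0,0,0,-1,-90,-1],[0,0,0,-20,-1,-117,-1],[0,0,0,-65,-1,-117,-1],[0,0,0,-110,-1,-117,-1],[0,0,0,-155,-1,-117,-1],[0,0,0,-174,-1,-112,-1],[0,0,0,-174,-1,-75,-1],[0,0,0,-174,-1,-40,-1],[0,0,0,-174,-1,-40,-1],[0,0,0,-174,-1,-40,-1]])

```text
time: 15.5
ee_pos: [0.5784, -0.3138, 0.1422]
eef_rot: [0.637, 0.771, -0.001, -0.001]
ft_force: [0.1, -0.1, 0.5]
width: 0.0006
grip_force: 0.0
```

```bash
python3 -c "
from fl import *
go(cart(0,-.0835,.142),RC,'upright')
go(cart(0,-.0385,.1025),RC,'end')"
```

```text
upright turn [-0.002  -0.0004 -0.0003] shift [51.   0.4  0.2] | [ 0.5784 -0.3138  0.1422] t 15.5
end turn [-0.002  -0.0004 -0.0003] shift [96.   0.5 39.8] | [ 0.5784 -0.3138  0.1422] t 15.5
```

>>> jog_arm(plan=[[0,0,0,25,0,0,-1],[0,0,0,40,0,0,-1],[0,0,0,55,0,0,-1],[0,0,0,66,0,0,-1],[0,0,0,75,0,5,-1],[0,0,0,82,0,11,-1],[0,0,0,90,0,20,-1],[0,0,0,93,0,27,-1],[0,0,0,95,0,32,-1],[0,0,0,95,0,36,-1],[0,0,0,95,0,38.5,-1],[0,0,0,95,0,39.5,-1]])

```text
time: 16.7
ee_pos: [0.5602, -0.2207, 0.1031]
eef_rot: [0.637, 0.771, -0.0, -0.001]
ft_force: [-8.2, 5.1, 18.3]
width: 0.0002
grip_force: 8.9
```

```bash
python3 -c "
from fl import *
for n in('side','scene'):flaps(loc(grab(n)))
go(cart(-.13,0,.22),RC,'N above')"
```

```text
far 1 theta~ -0.025 1; near 568 theta~ 2.0749999999999997 336; left 149 theta~ 0.07500000000000001 104; right 240 theta~ 0.07500000000000001 111; 
far 522 theta~ 1.9249999999999998 248; near 575 theta~ 2.025 156; left 222 theta~ 0.07500000000000001 140; right 284 theta~ 0.07500000000000001 103; 
N above turn [-0.0014 -0.0013 -0.001 ] shift [  39.8 -129.5 -116.6] | [ 0.5602 -0.2208  0.1032] t 16.8
```

>>> jog_arm(plan=[[0,0,0,0,0,-45,-1],[0,0,0,0,0,-90,-1],[0,0,0,10,-20,-117,-1],[0,0,0,25,-65,-117,-1],[0,0,0,40,-110,-117,-1],[0,0,0,40,-134,-117,-1],[0,0,0,40,-134,-112,-1],[0,0,0,40,-134,-75,-1],[0,0,0,40,-134,-43,-1],[0,0,0,40,-134,-43,-1],[0,0,0,40,-134,-43,-1]])

```text
time: 17.9
ee_pos: [0.4215, -0.2071, 0.1459]
eef_rot: [0.637, 0.771, -0.001, -0.001]
ft_force: [0.3, 0.2, 0.4]
width: 0.0004
grip_force: 0.0
```

```bash
python3 -c "
from fl import *
go(cart(-.075,0,.146),RC,'upright')
go(cart(-.03,0,.1065),RC,'end')"
```

```text
upright turn [-0.0026  0.0004 -0.0012] shift [ 0.2 59.3 -0.3] | [ 0.4215 -0.2071  0.1459] t 17.9
end turn [-0.0026  0.0004 -0.0012] shift [  0.2 104.4  39.1] | [ 0.4215 -0.2071  0.1459] t 17.9
```

>>> jog_arm(plan=[[0,0,0,0,30,0,-1],[0,0,0,0,48,0,-1],[0,0,0,0,63,0,-1],[0,0,0,0,75,0,-1],[0,0,0,0,84,5,-1],[0,0,0,0,91,11,-1],[0,0,0,0,99,20,-1],[0,0,0,0,102,27,-1],[0,0,0,0,104,32,-1],[0,0,0,0,104,35,-1],[0,0,0,0,104,37,-1],[0,0,0,0,104,37,-1]])

```text
time: 19.1
ee_pos: [0.523, -0.1871, 0.1081]
eef_rot: [0.637, 0.771, -0.001, -0.001]
ft_force: [-0.1, 0.2, -0.2]
width: 0.0002
grip_force: 0.0
```

```bash
python3 -c "
from fl import *
for n in('side','scene'):flaps(loc(grab(n)))
go(cart(.135,0,.22),RC,'F above')"
```

```text
far 603 theta~ 1.9249999999999998 210; near 520 theta~ 0.07500000000000001 253; left 4 theta~ -0.07500000000000001 4; right 713 theta~ 0.07500000000000001 231; 
far 551 theta~ 1.9249999999999998 231; near 450 theta~ 0.07500000000000001 164; left 254 theta~ 0.175 82; right 206 theta~ 0.125 56; 
F above turn [-0.0012 -0.0003 -0.0008] shift [-1.000e-01  1.655e+02 -1.118e+02] | [ 0.5232 -0.1872  0.1084] t 19.2
```

>>> jog_arm(plan=[[0,0,0,0,0,1.5,-1],[0,0,0,0,0,3,-1],[0,0,0,0,0,3,-1],[0,0,0,0,0,-40,-1],[0,0,0,0,0,-85,-1],[0,0,0,0,30,-112,-1],[0,0,0,0,75,-112,-1],[0,0,0,0,120,-112,-1],[0,0,0,0,166,-112,-1],[0,0,0,0,166,-112,-1]])

```text
time: 20.2
ee_pos: [0.6905, -0.1516, 0.2158]
eef_rot: [0.634, 0.773, -0.002, -0.002]
ft_force: [-0.6, 0.2, -0.9]
width: 0.0004
grip_force: 0.0
```

```bash
python3 -c "
from fl import *
for n in('side','scene'):flaps(loc(grab(n)))
go(cart(.135,0,.146),RC,'F down')
go(cart(.03,0,.1065),RC,'end')"
```

```text
far 1268 theta~ 1.9249999999999998 478; near 718 theta~ 0.07500000000000001 554; left 647 theta~ 0.125 239; right 704 theta~ 0.125 263; 
far 543 theta~ 1.9249999999999998 238; near 391 theta~ 0.07500000000000001 210; left 252 theta~ 0.125 90; right 243 theta~ 0.125 91; 
F down turn [-0.004   0.0005  0.0002] shift [-0.2 -0.7 72.4] | [ 0.6868 -0.1556  0.2184] t 20.3
end turn [-0.004   0.0005  0.0002] shift [  -0.2 -105.5  112.3] | [ 0.6868 -0.1556  0.2184] t 20.3
```

>>> jog_arm(plan=[[0,0,0,0,0,40,-1],[0,0,0,0,0,72,-1],[0,0,0,0,-30,72,-1],[0,0,0,0,-48,72,-1],[0,0,0,0,-63,72,-1],[0,0,0,0,-75,72,-1],[0,0,0,0,-84,77,-1],[0,0,0,0,-91,83,-1],[0,0,0,0,-99,92,-1],[0,0,0,0,-102,99,-1],[0,0,0,0,-105,104,-1],[0,0,0,0,-105,107,-1]])

```text
time: 21.5
ee_pos: [0.5828, -0.1755, 0.1123]
eef_rot: [0.637, 0.771, -0.001, -0.001]
ft_force: [-1.1, -0.4, 0.6]
width: 0.0005
grip_force: 0.3
```

```bash
python3 -c "
from fl import *
for n in('side','scene'):flaps(loc(grab(n)))
go(cart(.03,0,.1065),RC,'end')"
```

```text
far 963 theta~ 0.225 358; near 769 theta~ 0.07500000000000001 563; left 550 theta~ 0.125 219; right 788 theta~ 0.125 256; 
far 220 theta~ 0.225 86; near 120 theta~ 0.07500000000000001 60; left 356 theta~ 0.175 97; right 49 theta~ 0.175 19; 
end turn [-0.0023 -0.0004 -0.0004] shift [-0.5 -0.5  6. ] | [ 0.5831 -0.1753  0.1125] t 21.6
```

>>> jog_arm(plan=[[0,0,0,0,0,3,-1],[0,0,0,0,0,5,-1],[0,0,0,0,0,6,-1],[0,0,0,0,0,7,-1],[0,0,0,0,0,7,-1]])

```text
time: 22.1
ee_pos: [0.5834, -0.1756, 0.1069]
eef_rot: [0.637, 0.771, -0.0, -0.0]
ft_force: [-3.8, 1.0, 7.8]
width: 0.0005
grip_force: 3.8
```

>>> jog_arm(plan=[[0,0,0,0,0,-5,-1],[0,0,0,0,0,-40,-1],[0,0,0,0,0,-85,-1],[0,0,0,0,0,-120,-1],[0,0,0,0,0,-120,-1],[0,0,0,0,0,-120,-1],[0,0,0,0,0,-120,-1],[0,0,0,0,0,-120,-1]])

```text
time: 22.9
ee_pos: [0.5829, -0.1752, 0.2249]
eef_rot: [0.637, 0.771, -0.001, -0.001]
ft_force: [-0.1, 0.2, -0.0]
width: 0.0004
grip_force: 0.0
```

Run:
```python
from fl import *
for n in('side','scene'):
    c=grab(n);save(c,n+'9.png',(230,180,480,420,2) if n=='side' else None);L=loc(c);flaps(L)
    for x in(-.05,-.03,-.01,.01,.03,.05):
        k=(abs(L[:,0]-x)<.004)&(abs(L[:,1])<.06)&(L[:,2]>.09)&(L[:,2]<.17);print(x,np.percentile(L[k,2],[5,50,95]).round(4))
```

```text
far 681 theta~ 0.07500000000000001 530; near 731 theta~ 0.07500000000000001 562; left 674 theta~ 0.125 399; right 764 theta~ 0.125 423; 
-0.05 [0.1055 0.1067 0.1078]
-0.03 [0.1055 0.1068 0.1079]
-0.01 [0.1055 0.1067 0.1079]
0.01 [0.1055 0.1067 0.1081]
0.03 [0.1058 0.1068 0.108 ]
0.05 [0.1056 0.1069 0.108 ]
far 366 theta~ 0.07500000000000001 229; near 341 theta~ 0.07500000000000001 185; left 361 theta~ 0.125 151; right 350 theta~ 0.125 156; 
-0.05 [0.1051 0.1071 0.1092]
-0.03 [0.1056 0.1073 0.1093]
-0.01 [0.1052 0.1072 0.1093]
0.01 [0.1052 0.1073 0.1094]
0.03 [0.1056 0.1073 0.1093]
0.05 [0.1049 0.1071 0.1092]
```

View pics/side9.png

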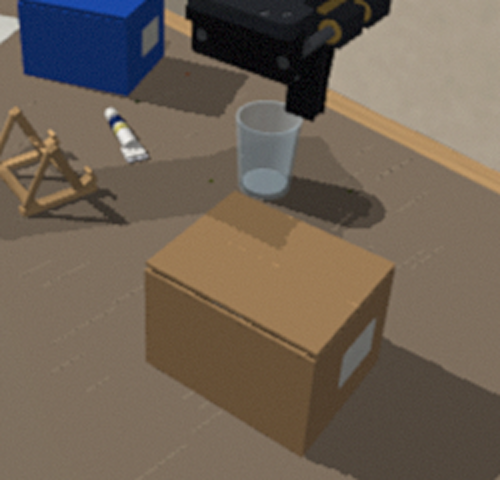

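The carton's lid is flat across (150-390, 200-350), the arm is clear of it, and the glass at (267,150) and tube at (125,135) have not been disturbed. Handing in.

```bash
python3 -c "
from bench import order
print(order.close_job())"
```

```text
the job is handed in; nothing more can be done
None
```

The panel is fully home in the middle slot, all four flaps measured flat with the end flaps closed first, and the job was handed in at about 23 s; no verdict was returned.

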